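# One sanding pass along an old painted board

### The job

Rub down the old board with the green paint: take the sanding block with the red grip, set it lengthwise on the board at the end by the raised stop, press until its foam sole is clearly squeezed, and slide it straight along to the board's open end in one steady pass, without lifting it on the way and without squashing the foam flat. Leave the block standing there, lengthwise on the board's open end, and leave the block with the blue grip where it is.

Things in the scene. Friction and masses are not known exactly. Their poses are not given: they have to be found in the camera images.
- red_block: sanding block with a red grip, the one to use: 104 x 60 x 87 mm, 0.14 kg. Origin: centre of the sole's underside, unsqueezed; x lengthwise, z up. Dark foam sole z 0-20 mm (100 x 56), plywood plate z 20-38 (104 x 60), red grip bar z 38-87, 84 long (x), 28 wide (y). Standing freely, the springy foam sinks 1 to 2 mm.
- red_block_foam (a joint): how far the red block's foam sole is squeezed, in m: 0 free, 0.012 squashed flat; about 0.8 N per mm, so 4 to 8 mm (3 to 6 N) is a good pressing. The plate and grip come down towards the surface by this much.
- blue_block: sanding block of the same shape with a blue grip, to be left alone: 104 x 60 x 87 mm, 0.14 kg. Origin: centre of the sole's underside, unsqueezed; x lengthwise, z up. Dark foam sole z 0-20 mm (100 x 56), plywood plate z 20-38 (104 x 60), blue grip bar z 38-87, 84 long (x), 28 wide (y).
- board: board fixed to the bench, 300 (x) x 90 (y) x 20 mm, green paint patches on top. Origin: centre of its underside, z up; top at z = 20 mm. A dark stop batten crosses its -x end (x -150 to -130 mm, 15 mm above the top); the +x end is open. The block starts next to the stop, its centre near x = -65 mm, and ends near x = +95 mm, along y = 0.
Mind the look-alikes: they are no part of the job. Leave any pink look-alike of the red_block alone.

How it is judged:
On the way, in this order (a step that is already met when the one before it is completed fails the run):
1. red block pressed on the board next to the stop: centre at board x below -45 mm, within 20 mm of the middle line, lengthwise within 15 degrees, foam squeezed over 3 mm (x of red_block in the frame of board between -0.095 and -0.045 m and y of red_block in the frame of board between -0.02 and 0.02 m and value of joint red_block_foam above 0.003 m and contact force between red_block and board above 1.5 N and angle between the x axis of red_block and the x axis of board, either way round below 0.26 rad), for 0.2 s.
2. still pressed so in the first half of the board (x -35 to 10 mm) (x of red_block in the frame of board between -0.035 and 0.01 m and y of red_block in the frame of board between -0.02 and 0.02 m and value of joint red_block_foam above 0.003 m and contact force between red_block and board above 1.5 N and angle between the x axis of red_block and the x axis of board, either way round below 0.26 rad), for 0.1 s.
3. still pressed so in the second half (x 15 to 65 mm) (x of red_block in the frame of board between 0.015 and 0.065 m and y of red_block in the frame of board between -0.02 and 0.02 m and value of joint red_block_foam above 0.003 m and contact force between red_block and board above 1.5 N and angle between the x axis of red_block and the x axis of board, either way round below 0.26 rad), for 0.1 s.
4. still pressed so at the open end (x over 75 mm) (x of red_block in the frame of board between 0.075 and 0.125 m and y of red_block in the frame of board between -0.02 and 0.02 m and value of joint red_block_foam above 0.003 m and contact force between red_block and board above 1.5 N and angle between the x axis of red_block and the x axis of board, either way round below 0.26 rad), for 0.1 s.
At the end, for the whole second after the job is handed in: The red block stands upright and at rest on the board's open end, lengthwise within 17 degrees, its centre at x = 70 to 130 mm in the board's frame and within 25 mm of the middle line, and released (x of red_block in the frame of board between 0.07 and 0.13 m and y of red_block in the frame of board between -0.025 and 0.025 m and z of red_block in the frame of board between 0.012 and 0.026 m and angle between the x axis of red_block and the x axis of board, either way round below 0.3 rad and angle between red_block's own z axis and vertical below 0.1 rad and linear speed of red_block below 0.02 m/s and contact force between red_block and board above 0.5 N); the robot touches nothing.
It fails at once if the foam of the red block is squashed flat (over 11.5 mm) (value of joint red_block_foam above 0.0115 m).
It fails at once if red block lifted on the way: its centre over the middle of the board (board x -30 to 65 mm) with the sole 3 to 30 mm above the top (x of red_block in the frame of board between -0.03 and 0.065 m and y of red_block in the frame of board between -0.045 and 0.045 m and z of red_block in the frame of board between 0.023 and 0.05 m).
It fails at once if the blue block is moved more than 20 mm (distance of blue_block from where it was at the start of the episode above 0.02 m).
It also fails if it takes over 48 s, if anything falls off the work surface, if the arm or the gripper's body presses on something with over 40 N, if the wrist force passes 120 N, or if a joint passes its speed limit or range.

### The arm

A 6-joint arm with a two-finger parallel gripper is mounted at the origin on a cart in front of the work surface, level with it; the furniture and walls round the work are solid. World frame = base frame: x ahead of the robot, y to its left, z up, the work surface at z = 0. Lengths are in m, angles in rad, forces in N, time in s.
With the tool pointing down it reaches from about 0.4 to 0.925 m from the base axis. Payload 3.4 kg.
Tool frame: the origin (TCP) lies at the very end of the fingers, on their centre line; the grasp point (between the pads) lies 19 mm behind it; z points along the fingers, y is the direction in which the jaws open and shut (so a half turn about z gives the same grasp; the last joint's range is limited). The gripper opens to 85 mm and grips with 20 to 120 N. Pads are 22 mm wide; open, the fingers measure 114 mm over their backs; the gripper's body (76 mm by 85 mm) begins 54 mm behind the grasp point. The pads swing forward as they close: fully open they stand 13 mm farther back than shut.
Start: joints at [1.058, 0.307, 1.506, -0, 1.328, -0.073], TCP at [0.245, 0.52, 0.231] pointing down, gripper open.
Joint ranges: [-3.12, 3.12], [-1.05, 2.28], [0.14, 2.33], [-1.42, 4.57], [0.1, 2.73], [-2.68, 2.68]. Speed limits (rad/s): [2.57, 2.57, 3.14, 3.14, 3.14, 3.14].

### API

Orientations are given as a unit quaternion [w, x, y, z].
In Python, from station import monitor, optics, ctrl gives the robot as it stands.
- The arm moves only by the shell command python3 -m pendant 'ROWS' [FORCE]. ROWS is JSON, a list of rows, each an object of numbers: "tx", "ty", "tz": the shift along the tool's x, y, z in cm; "rx", "ry", "rz": the turn, a rotation vector about the tool's x, y, z in degrees; "jaw": the opening, from 0 (shut) to 1 (fully open). In form: [{"tx": .., "ty": .., "tz": .., "rx": .., "ry": .., "rz": .., "jaw": ..}, ...]. A call has 1 to 10 rows; each row is the pose to reach, as a shift and turn from the pose commanded when the call began, along the tool's axes at that moment; what a row does not reach only later rows make up. A row lasts 1/10 s, in which the tool goes at most 50 mm and 8.59 degrees, less where a joint would pass 70% of its speed; a pose out of reach is approached as far as the arm can. A call with a gripper value outside its range is refused whole. The fingers move at their own pace and stop on an object; FORCE is the grip in N (left out, the last holds). Time passes only in rows, so rows that repeat a pose let the fingers close. It gives the time, the measured TCP pose, the force and the opening at its end, in the units of the state.
- monitor.get_obs(): the state, without advancing time (a new reading comes with each control period).
- optics.get_image(name): name is "scene" or "side" or "wrist"; returns a dict with "frame" (400x640x3 uint8, red, green, blue), "intrinsics" (3x3 intrinsics, pixels), "extrinsics" (4x4, takes a point from world to camera coordinates); the wrist camera has in their place "T_tool_cam" (4x4, takes a point from camera to tool coordinates, whose origin is the TCP and whose axes are the flange's). Camera axes: x right, y up, looking along -z (the intrinsics and any distortion apply to the point x, -y, -z); pixel columns grow to the right and rows downward; lengths in m; the calibration is good to about 2 mm. A picture is of the moment at which its call begins: read the wrist's pose just before it. There is no depth.
- ctrl.sign_off(): hands the job in, once; it reports no verdict.
The state is a dict: "t": time; "qpos": joint angles; "dq": joint speeds; "joint_efforts": joint torques, N m; "ee_pos": TCP position; "tcp_rot": TCP orientation; "wrist_force": force on the tool from outside, world axes, zero at the start; "moment": the same for the moment, N m; "width": finger opening in m.
Only numpy, scipy, OpenCV 4.12 (cv2) and the standard library are available. Lean on these libraries where they do the work, as an engineer would, in place of code of your own. Each camera call takes 0.05 s, during which the arm holds its last target.

## Working session

There is one attempt and no reset: what is moved stays moved. The work goes in short steps, Python scripts to look and compute and a shell command to move; the robot and the scene stay as the last step left them, time stands still between calls to the robot, and variables do not carry over. Pictures are saved under pics/ and viewed, and the job is handed in when it is done.

```bash
ls -a && mkdir -p pics
python3 - <<'E'
from station import monitor, optics, ctrl
import cv2
o=monitor.get_obs(); print(o)
for n in ["scene","side","wrist"]:
    d=optics.get_image(n)
    cv2.imwrite(f"pics/{n}0.png",d["frame"][:,:,::-1])
    print(n,d["intrinsics"],d.get("extrinsics"),d.get("T_tool_cam"),[k for k in d])
E
```

```text
.
..
pics
{'t': 0.0, 'qpos': array([ 1.05748917e+00,  3.07549921e-01,  1.50768134e+00, -1.08615572e-05,
        1.32835252e+00, -7.34512426e-02]), 'dq': array([ 0.00015064,  0.00147366,  0.00093073, -0.00107563, -0.00146879,
        0.00186543]), 'joint_efforts': array([ 2.43509839e-04, -4.57551813e+01, -2.51919454e+01,  1.07665335e-04,
        1.33154599e-02, -3.99103044e-06]), 'ee_pos': array([0.24450254, 0.51966759, 0.23039123]), 'tcp_rot': array([-2.82861050e-04,  2.18157932e-01,  9.75912970e-01, -9.54552028e-04]), 'wrist_force': array([-0.57492874, -0.37691044,  0.30732059]), 'moment': array([ 0.02492762, -0.0331126 , -0.00311922]), 'width': 0.08504065569614075}
scene [[392.77963954   0.         314.8440482 ]
 [  0.         392.77963954 202.46150846]
 [  0.           0.           1.        ]] [[ 0.75012227 -0.6612938   0.0026622  -0.42149833]
 [ 0.46435077  0.52958257  0.70987369 -0.28468214]
 [-0.47084493 -0.53125587  0.70432397 -0.67745771]
 [ 0.          0.          0.          1.        ]] None ['frame', 'intrinsics', 'extrinsics']
side [[443.62878766   0.         323.89966772]
 [  0.         443.62878766 192.7521744 ]
 [  0.           0.           1.        ]] [[-9.10791210e-01  4.12867035e-01  4.26931060e-04  4.95643106e-01]
 [-3.08666452e-01 -6.81609102e-01  6.63425997e-01  1.44941875e-01]
 [ 2.74197725e-01  6.04110788e-01  7.48241782e-01 -1.10225824e+00]
 [ 0.00000000e+00  0.00000000e+00  0.00000000e+00  1.00000000e+00]] None ['frame', 'intrinsics', 'extrinsics']
wrist [[334.85032593   0.         320.79254392]
 [  0.         334.85032593 202.73824275]
 [  0.           0.           1.        ]] None [[ 8.64442254e-04  9.64609146e-01  2.63682477e-01  6.84223887e-02]
 [ 9.99999482e-01 -9.75722875e-04  2.91067515e-04 -1.02325564e-03]
 [ 5.38047412e-04  2.63682088e-01 -9.64609489e-01 -1.41065721e-01]
 [ 0.00000000e+00  0.00000000e+00  0.00000000e+00  1.00000000e+00]] ['frame', 'intrinsics', 'T_tool_cam']
```

View pics/scene0.png

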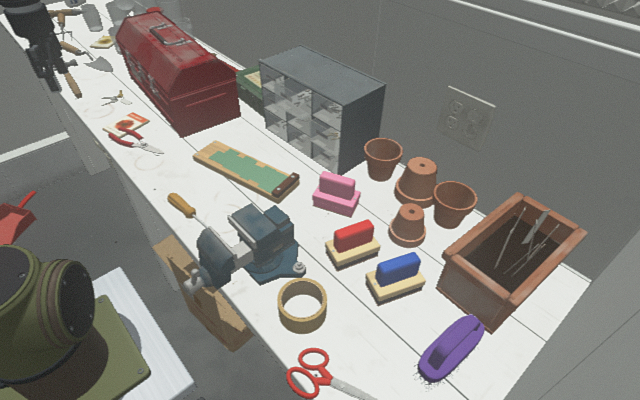

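View pics/side0.png

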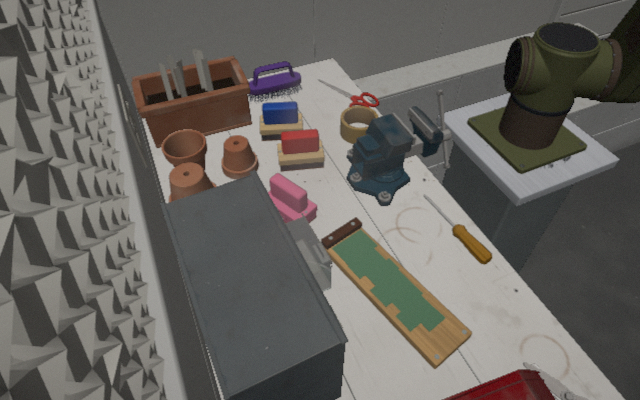

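View pics/wrist0.png

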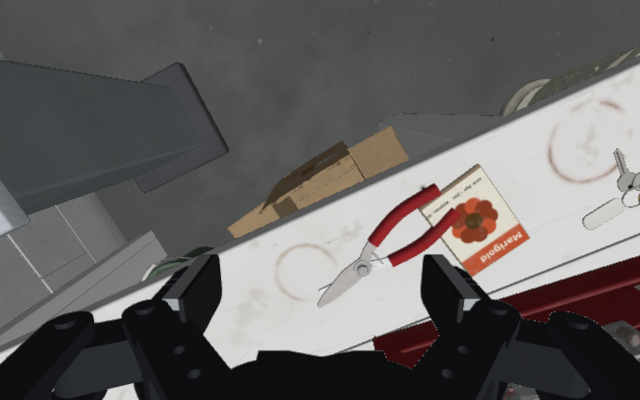

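Candidates for the block: a red grip on plywood at scene (353,240) / side (300,148), a pink one at scene (337,193) and a blue one at (396,272). The saturated red grip over a plywood plate and dark foam fits; the pink one is pink all over. I'll enlarge to confirm.

```bash
cat > h.py <<'E'
import numpy as np, cv2
from station import monitor, optics, ctrl
def ray(d,u,v,R=None):
    K=d["intrinsics"]; E=d["extrinsics"]
    c=np.array([(u-K[0,2])/K[0,0],-(v-K[1,2])/K[1,1],-1.])
    return -E[:3,:3].T@E[:3,3], E[:3,:3].T@c
def onz(d,u,v,z):
    o,r=ray(d,u,v); return o+r*(z-o[2])/r[2]
def proj(d,p):
    K=d["intrinsics"]; E=d["extrinsics"]
    c=E[:3,:3]@np.asarray(p)+E[:3,3]
    return np.array([K[0,0]*c[0]/-c[2]+K[0,2], K[1,1]*-c[1]/-c[2]+K[1,2]])
from scipy.spatial.transform import Rotation as Rn
def wristcam(o,d):
    q=o["tcp_rot"]; T=np.eye(4); T[:3,:3]=Rn.from_quat(q,scalar_first=True).as_matrix(); T[:3,3]=o["ee_pos"]
    W=T@d["T_tool_cam"]; d["extrinsics"]=np.linalg.inv(W); return d
def crop(d,x0,y0,w,h,s,name):
    cv2.imwrite(name,cv2.resize(d["frame"][y0:y0+h,x0:x0+w,::-1],None,fx=s,fy=s,interpolation=cv2.INTER_CUBIC))
E
python3 - <<'E'
from h import *
d=optics.get_image("scene"); crop(d,185,130,250,180,3,"pics/c1.png")
s=optics.get_image("side"); crop(s,250,95,230,280,2,"pics/c2.png")
for n,d in(("scene",d),("side",s)):
    f=d["frame"].astype(int); r,g,b=f[...,0],f[...,1],f[...,2]
    hsv=cv2.cvtColor(d["frame"],cv2.COLOR_RGB2HSV)
    gm=((hsv[...,0]>60)&(hsv[...,0]<90)&(hsv[...,1]>80)).astype(np.uint8)
    n_,l,st,c=cv2.connectedComponentsWithStats(gm)
    for i in range(1,n_):
        if st[i,4]>200: print(n,"green",st[i],c[i])
    rm=(((hsv[...,0]<5)|(hsv[...,0]>174))&(hsv[...,1]>160)).astype(np.uint8)
    n_,l,st,c=cv2.connectedComponentsWithStats(rm)
    for i in range(1,n_):
        if st[i,4]>200: print(n,"red",st[i],c[i])
E
```

```text
scene red [287 365  45  33 344] [308.44767442 380.88081395]
side red [453 371  69  29 619] [489.90791599 386.15993538]
side red [477 381  50  19 467] [508.53747323 392.72591006]
```

View pics/c1.png

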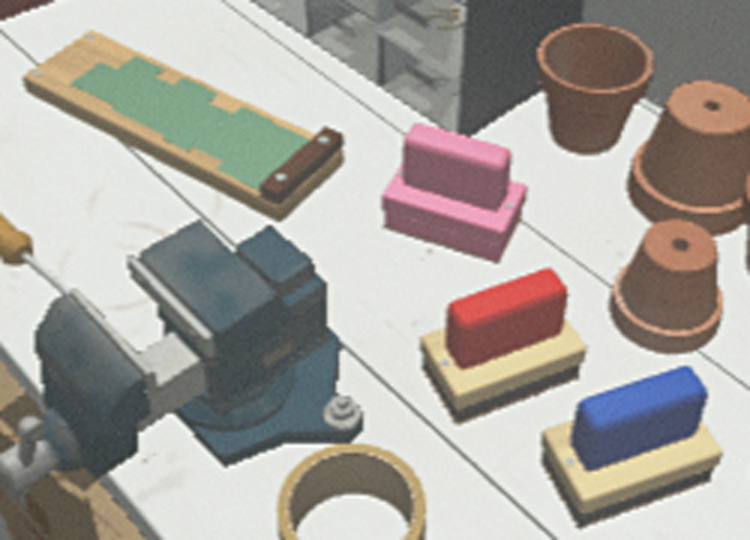

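View pics/c2.png

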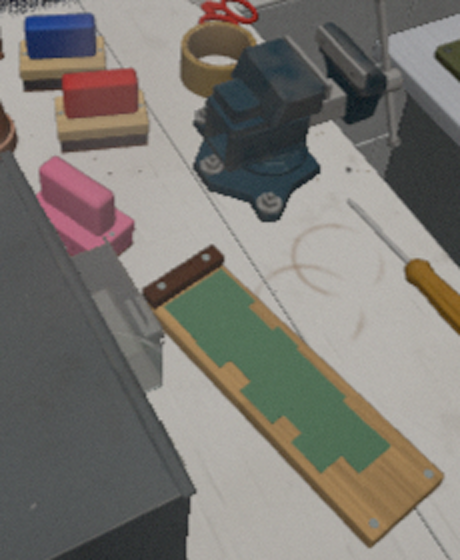

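The crop confirms it: red grip, plywood plate and dark foam at scene (353,240), with the pink one at (337,193) all pink. The board runs from the dark stop at scene (287,184) to the open end at (205,148). Next I'll enlarge the board and red block for corner picking.

Run:
```python
from h import *
d=optics.get_image("scene"); crop(d,185,130,120,80,6,"pics/b1.png"); crop(d,315,210,80,70,8,"pics/r1.png")
s=optics.get_image("side"); crop(s,310,210,170,160,4.5,"pics/b2.png"); crop(s,270,120,65,55,9,"pics/r2.png")
```

```text
(no output)
```

View pics/b1.png

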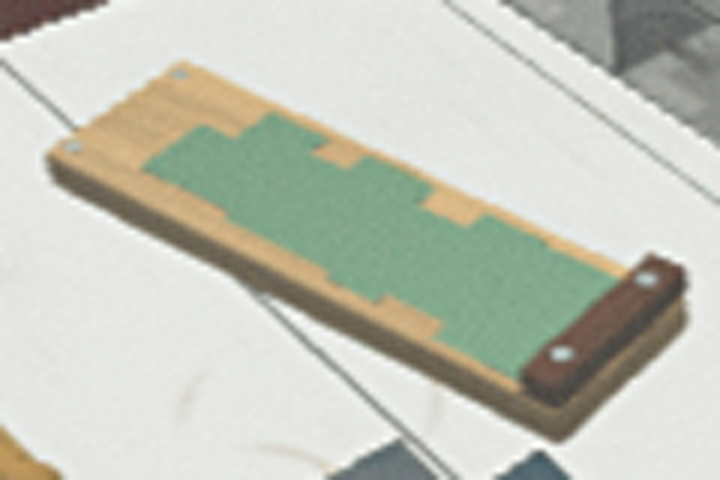

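View pics/b2.png

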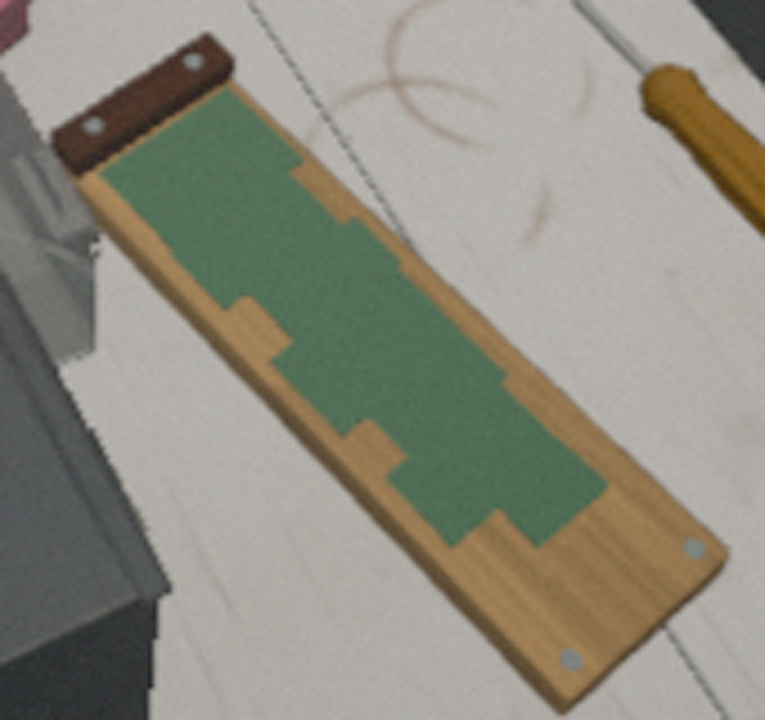

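View pics/r1.png

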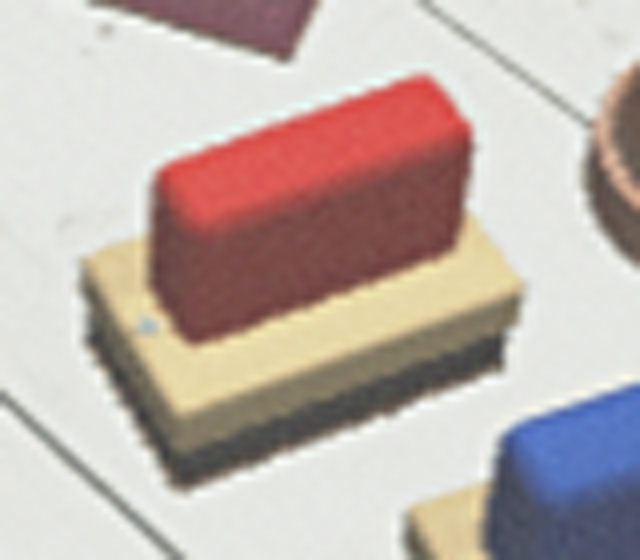

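View pics/r2.png

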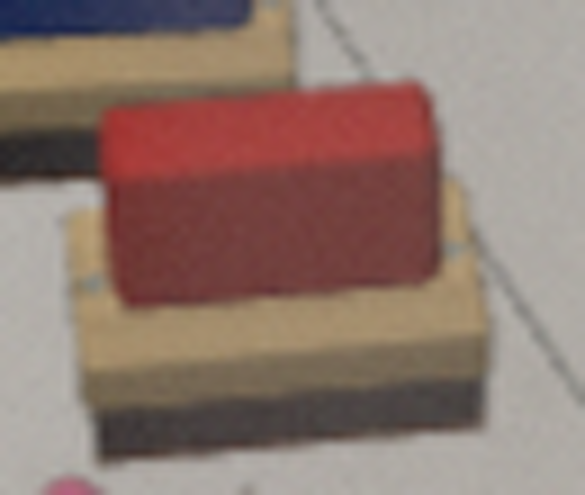

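Run:
```python
from h import *
d=optics.get_image("scene"); s=optics.get_image("side")
def P(dd,pts,x0,y0,k,z):
    return np.array([onz(dd,x0+(u+.5)/k-.5,y0+(v+.5)/k-.5,z)[:2] for u,v in pts])
np.set_printoptions(precision=4,suppress=True)
def ang(v): return np.degrees(np.arctan2(v[1],v[0]))
# board: openA, openB, 
a=P(d,[(185,63),(48,153),(556,407),(687,302)],185,130,6,.02)
b=P(s,[(566,692),(727,552),(235,82),(75,178)],310,210,4.5,.02)
for q in(a,b):
    print(q); print("len",np.linalg.norm(q[1]-q[0]),np.linalg.norm(q[2]-q[1]),np.linalg.norm(q[3]-q[2]),np.linalg.norm(q[0]-q[3]))
    x=((q[0]+q[1])-(q[2]+q[3]))/2; print("xdir",ang(x),ang(q[0]-q[1])-90, "open mid",(q[0]+q[1])/2, "stop mid",(q[2]+q[3])/2)
a=P(d,[(82,262),(178,415),(522,290),],315,210,8,.0365)
b=P(s,[(82,370),(488,338),(462,178),(68,212)],270,120,9,.0365)
print(a,(a[0]+a[2])/2,ang(a[2]-a[1]),np.linalg.norm(a[1]-a[0]),np.linalg.norm(a[2]-a[1]))
print(b,b.mean(0),ang(b[0]-b[1]),np.linalg.norm(b[1]-b[0]),np.linalg.norm(b[2]-b[1]))
# grip top face
a=P(d,[(160,168),(205,222),(470,130),(428,77)],315,210,8,.0855)
b=P(s,[(108,180),(435,152),(425,86),(105,108)],270,120,9,.0855)
for q in(a,b): print("grip",q.mean(0),np.linalg.norm(q[1]-q[0]),np.linalg.norm(q[2]-q[1]),ang(q[2]-q[1]),ang(q[1]-q[0]))
for n,(u,v) in dict(pink=(337,185)).items(): print(n,onz(d,u,v,.06))
print("blue",onz(d,398,262,.085),"blue side",onz(s,281,105,.085))
print("vise",onz(d,262,212,.08), onz(s,385,135,.08),"cabinet top", [onz(s,u,v,z) for (u,v) in [(258,178),(344,345)] for z in (.15,.2)])
```

```text
[[0.5249 0.3849]
 [0.4421 0.3659]
 [0.514  0.0831]
 [0.5944 0.0974]]
len 0.08493781674541012 0.291760622929729 0.08173559519892716 0.295816113695998
xdir 103.9287678997674 -77.08109909474693 open mid [0.4835 0.3754] stop mid [0.5542 0.0902]
[[0.527  0.3919]
 [0.4434 0.373 ]
 [0.5085 0.1045]
 [0.5944 0.1217]]
len 0.08573313493256418 0.27625268560656363 0.08756306463805044 0.27845068086454555
xdir 103.8120582447173 -77.24932000412694 open mid [0.4852 0.3824] stop mid [0.5514 0.1131]
[[ 0.4966 -0.1057]
 [ 0.4813 -0.1585]
 [ 0.5769 -0.1887]] [ 0.5368 -0.1472] -17.54524826188837 0.05496987498370371 0.10029810412112879
[[ 0.5972 -0.1271]
 [ 0.501  -0.096 ]
 [ 0.4825 -0.1532]
 [ 0.5801 -0.183 ]] [ 0.5402 -0.1398] -17.88916993548752 0.10111148022237547 0.06007204794979598
grip [ 0.5382 -0.1467] 0.020502713956896745 0.07514723641204081 -17.39023102216565 -100.66511511815459
grip [ 0.5408 -0.1377] 0.0793008325371884 0.024650723605457347 -108.13011381885437 162.9986014573944
pink [ 0.6217 -0.0106  0.06  ]
blue [ 0.5398 -0.2597  0.085 ] blue side [ 0.5407 -0.2521  0.085 ]
vise [0.4276 0.0172 0.08  ] [ 0.3675 -0.063   0.08  ] cabinet top [array([0.6796, 0.012 , 0.15  ]), array([0.6899, 0.0594, 0.2   ]), array([0.6742, 0.3517, 0.15  ]), array([0.685 , 0.3697, 0.2   ])]
```

Red block centre is at about (0.539,-0.143), long axis 162.3°. The board runs at 103.9°, centre about (0.52,0.233). The two views disagree by about 7 mm in y, so I'll refine both with the wrist camera, going over the board first.

```bash
cat >> h.py <<'E'
def plan(pos,yaw):
    """yaw: world angle (deg) of tool y, tool pointing straight down -> shift cm, rotvec deg in current tool axes"""
    o=monitor.get_obs(); R=Rn.from_quat(o["tcp_rot"],scalar_first=True)
    a=np.radians(yaw); y=np.array([np.cos(a),np.sin(a),0]); z=np.array([0,0,-1.]); x=np.cross(y,z)
    T=Rn.from_matrix(np.stack([x,y,z],1))
    sh=R.inv().apply(np.asarray(pos)-o["ee_pos"])*100
    rv=np.degrees((R.inv()*T).as_rotvec())
    print("t",o["t"],"at",o["ee_pos"].round(4),"shift cm",sh.round(2),"rot",rv.round(2))
E
python3 -c "
from h import *
plan([.50,.20,.30],72.3)"
```

```text
t 0.45 at [0.2448 0.5202 0.2312] shift cm [-36.73 -18.11  -6.87] rot [-0.01 -0.   -7.5 ]
```

```bash
python3 -m pendant '[{"tz":-3},{"tz":-7},{"tx":-3,"ty":-1.5,"tz":-7},{"tx":-7,"ty":-3.5,"tz":-7},{"tx":-11,"ty":-5.5,"tz":-7,"rz":-2},{"tx":-15,"ty":-7.5,"tz":-7,"rz":-4},{"tx":-19,"ty":-9.5,"tz":-7,"rz":-6},{"tx":-23,"ty":-11.5,"tz":-7,"rz":-7.5},{"tx":-27,"ty":-13.5,"tz":-7,"rz":-7.5},{"tx":-31,"ty":-15.5,"tz":-7,"rz":-7.5}]' && python3 -m pendant '[{"tx":-2},{"tx":-3.5},{"tx":-3.5},{"tx":-3.5},{"tx":-3.5}]'
python3 - <<'E'
from h import *
o=monitor.get_obs(); d=wristcam(o,optics.get_image("wrist"))
print(o["t"],o["ee_pos"],o["tcp_rot"],o["wrist_force"])
cv2.imwrite("pics/w1.png",d["frame"][:,:,::-1])
np.save("w1.npy",d,allow_pickle=True)
E
```

```text
schema error: expected keys tx, ty, tz, rx, ry, rz, jaw
```

All keys are required.

```bash
python3 -m pendant '[{"tx":0,"ty":0,"tz":-3,"rx":0,"ry":0,"rz":0,"jaw":1},{"tx":0,"ty":0,"tz":-7,"rx":0,"ry":0,"rz":0,"jaw":1},{"tx":-3,"ty":-1.5,"tz":-7,"rx":0,"ry":0,"rz":0,"jaw":1},{"tx":-7,"ty":-3.5,"tz":-7,"rx":0,"ry":0,"rz":0,"jaw":1},{"tx":-11,"ty":-5.5,"tz":-7,"rx":0,"ry":0,"rz":-2,"jaw":1},{"tx":-15,"ty":-7.5,"tz":-7,"rx":0,"ry":0,"rz":-4,"jaw":1},{"tx":-19,"ty":-9.5,"tz":-7,"rx":0,"ry":0,"rz":-6,"jaw":1},{"tx":-23,"ty":-11.5,"tz":-7,"rx":0,"ry":0,"rz":-7.5,"jaw":1},{"tx":-27,"ty":-13.5,"tz":-7,"rx":0,"ry":0,"rz":-7.5,"jaw":1},{"tx":-31,"ty":-15.5,"tz":-7,"rx":0,"ry":0,"rz":-7.5,"jaw":1}]' && python3 -m pendant '[{"tx":-2,"ty":0,"tz":0,"rx":0,"ry":0,"rz":0,"jaw":1},{"tx":-3.5,"ty":0,"tz":0,"rx":0,"ry":0,"rz":0,"jaw":1},{"tx":-3.5,"ty":0,"tz":0,"rx":0,"ry":0,"rz":0,"jaw":1},{"tx":-3.5,"ty":0,"tz":0,"rx":0,"ry":0,"rz":0,"jaw":1},{"tx":-3.5,"ty":0,"tz":0,"rx":0,"ry":0,"rz":0,"jaw":1}]'
python3 - <<'E'
from h import *
o=monitor.get_obs(); d=wristcam(o,optics.get_image("wrist"))
print(o["t"],o["ee_pos"],o["tcp_rot"],o["wrist_force"])
cv2.imwrite("pics/w1.png",d["frame"][:,:,::-1])
np.save("w1.npy",d,allow_pickle=True)
E
```

```text
t: 1.45
ee_pos: [0.4602, 0.2465, 0.3016]
tcp_rot: [0.0, 0.154, 0.988, 0.0]
wrist_force: [0.4, -0.0, 0.2]
width: 0.0854
t: 1.95
ee_pos: [0.4915, 0.2385, 0.3011]
tcp_rot: [-0.001, 0.153, 0.988, 0.0]
wrist_force: [-0.5, 0.1, 0.5]
width: 0.0853
1.95 [0.49151904 0.23853397 0.30112888] [-5.73119232e-04  1.52918010e-01  9.88238713e-01  5.23926390e-06] [-0.50751169  0.06122664  0.50293885]
```

View pics/w1.png

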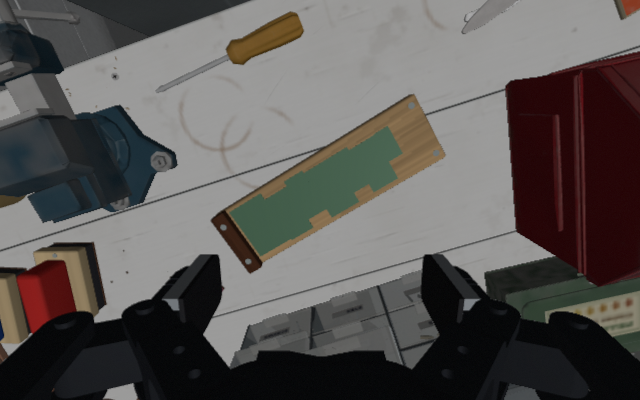

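The wrist view shows the whole board: open-end corners at (412,95) and (444,155), stop batten at (237,242). I'll enlarge it for corners.

Run:
```python
from h import *
d=np.load("w1.npy",allow_pickle=True).item()
crop(d,205,85,125,190,3,"pics/w1a.png")
crop(d,205,185,90,95,6,"pics/w1b.png"); crop(d,380,85,75,85,7,"pics/w1c.png")
```

```text
(no output)
```

View pics/w1b.png

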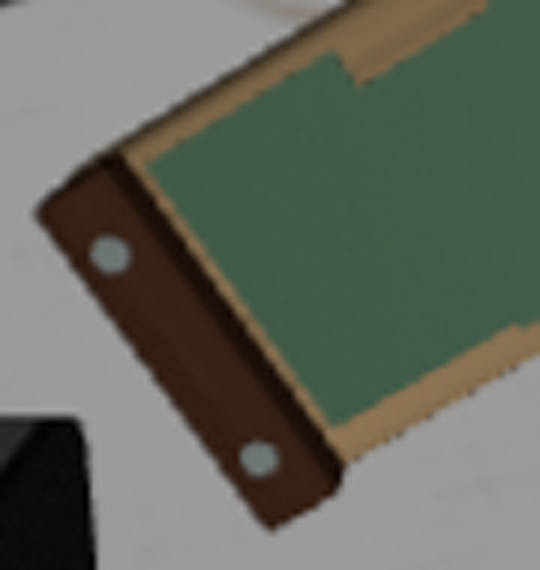

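View pics/w1c.png

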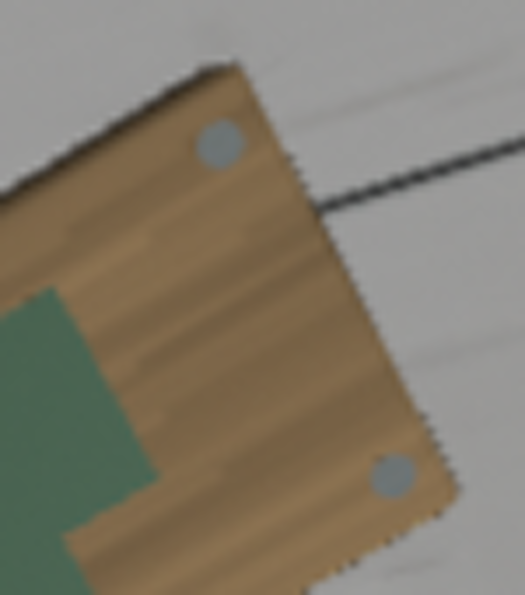

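```bash
python3 - <<'E'
from h import *
np.set_printoptions(precision=4,suppress=True)
d=np.load("w1.npy",allow_pickle=True).item()
def P(pts,x0,y0,k,z): return np.array([onz(d,x0+(u+.5)/k-.5,y0+(v+.5)/k-.5,z)[:2] for u,v in pts])
def ang(v): return np.degrees(np.arctan2(v[1],v[0]))
o=P([(238,68),(458,490)],380,85,7,.02); i=P([(122,152),(343,462)],205,185,6,.02); s=P([(38,212),(270,530)],205,185,6,.035)
print(o,i,s); print([np.linalg.norm(q[1]-q[0]) for q in(o,i,s)])
print("mids",o.mean(0),i.mean(0),s.mean(0),"len",np.linalg.norm(o.mean(0)-i.mean(0)),np.linalg.norm(o.mean(0)-s.mean(0)))
print("edges",ang(o[0]-i[0]),ang(o[1]-i[1]),ang(o[1]-o[0])+90,"axis",ang(o.mean(0)-s.mean(0)),ang(o.mean(0)-i.mean(0)))
E
python3 -c "
from h import *
plan([.535,-.143,.25],72.3)"
```

```text
[[0.4404 0.3705]
 [0.5228 0.3914]] [[0.5069 0.1004]
 [0.591  0.1211]] [[0.5111 0.084 ]
 [0.5957 0.1047]]
[np.float64(0.08494935616481802), np.float64(0.08654974764210699), np.float64(0.08715254803580465)]
mids [0.4816 0.381 ] [0.5489 0.1107] [0.5534 0.0944] len 0.27848183851437713 0.29545080974259263
edges 103.82881532370394 104.15816046186103 104.25608248032754 axis 104.06111999262245 103.99369187149124
t 2.0 at [0.4915 0.2385 0.3012] shift cm [-15.67 -35.05   5.12] rot [-0.   -0.05  0.12]
```

Board centre is (0.5176,0.2373), x axis 104.0°. Now over the red block.

```bash
python3 -m pendant '[{"tx":-1,"ty":-2.2,"tz":0,"rx":0,"ry":0,"rz":0,"jaw":1},{"tx":-2.8,"ty":-6.2,"tz":0,"rx":0,"ry":0,"rz":0,"jaw":1},{"tx":-4.7,"ty":-10.5,"tz":0,"rx":0,"ry":0,"rz":0,"jaw":1},{"tx":-6.6,"ty":-14.8,"tz":0,"rx":0,"ry":0,"rz":0,"jaw":1},{"tx":-8.5,"ty":-19,"tz":0,"rx":0,"ry":0,"rz":0,"jaw":1},{"tx":-10.4,"ty":-23.2,"tz":1,"rx":0,"ry":0,"rz":0,"jaw":1},{"tx":-12.3,"ty":-27.5,"tz":2,"rx":0,"ry":0,"rz":0,"jaw":1},{"tx":-14.2,"ty":-31.7,"tz":4,"rx":0,"ry":0,"rz":0,"jaw":0.7},{"tx":-15.7,"ty":-35,"tz":5,"rx":0,"ry":0,"rz":0,"jaw":0.7},{"tx":-15.7,"ty":-35,"tz":5,"rx":0,"ry":0,"rz":0,"jaw":0.7}]' && python3 -m pendant '[{"tx":0,"ty":0,"tz":0,"rx":0,"ry":0,"rz":0,"jaw":0.7},{"tx":0,"ty":0,"tz":0,"rx":0,"ry":0,"rz":0,"jaw":0.7},{"tx":0,"ty":0,"tz":0,"rx":0,"ry":0,"rz":0,"jaw":0.7}]'
python3 - <<'E'
from h import *
o=monitor.get_obs(); d=wristcam(o,optics.get_image("wrist"))
cv2.imwrite("pics/w2.png",d["frame"][:,:,::-1])
np.save("w2.npy",d,allow_pickle=True)
E
```

```text
t: 3.0
ee_pos: [0.5353, -0.1468, 0.2495]
tcp_rot: [-0.001, 0.155, 0.988, -0.001]
wrist_force: [-0.2, 1.0, -0.5]
width: 0.0598
t: 3.3
ee_pos: [0.536, -0.1421, 0.2521]
tcp_rot: [0.001, 0.153, 0.988, 0.0]
wrist_force: [-0.3, -0.1, 0.2]
width: 0.0601
```

View pics/w2.png

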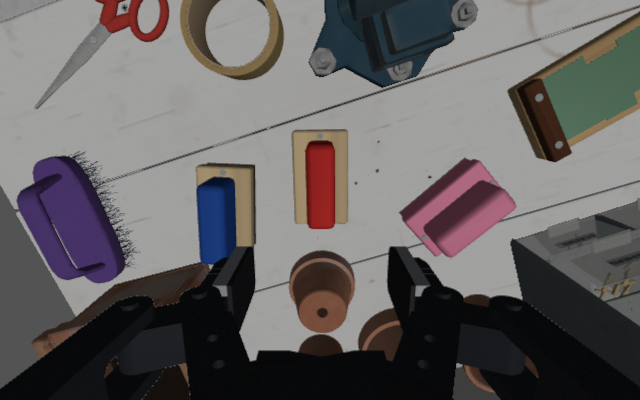

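The red block sits centred between the fingers: plate x 293–348, grip top x 306–334, rows 142–228. Pink is at (458,208), blue at (222,215).

Run:
```python
from h import *
np.set_printoptions(precision=4,suppress=True)
d=np.load("w2.npy",allow_pickle=True).item()
hsv=cv2.cvtColor(d["frame"],cv2.COLOR_RGB2HSV); S=np.zeros(hsv.shape[:2],np.uint8)
m=(((hsv[...,0]<8)|(hsv[...,0]>170))&(hsv[...,1]>150)).astype(np.uint8); m[:130]=0;m[240:]=0;m[:,:290]=0;m[:,350:]=0
c=max(cv2.findContours(m,0,2)[0],key=cv2.contourArea)
p=np.array([onz(d,*q[0],.0855)[:2] for q in c],np.float32)
print("grip top",cv2.minAreaRect(p*1000))
m=((hsv[...,0]>15)&(hsv[...,0]<30)&(hsv[...,1]>60)).astype(np.uint8); m[:120]=0;m[240:]=0;m[:,:285]=0;m[:,355:]=0
c=np.vstack([x for x in cv2.findContours(m,0,2)[0] if cv2.contourArea(x)>30])
p=np.array([onz(d,*q[0],.0365)[:2] for q in c],np.float32)
print("plate",cv2.minAreaRect(cv2.convexHull(p)*1000))
crop(d,280,115,85,125,5,"pics/w2r.png")
```

```text
grip top ((535.0126953125, -143.36038208007812), (26.157825469970703, 83.66634368896484), 73.07693481445312)
plate ((536.9965209960938, -143.86724853515625), (58.1270751953125, 102.00558471679688), 73.40811920166016)
```

View pics/w2r.png

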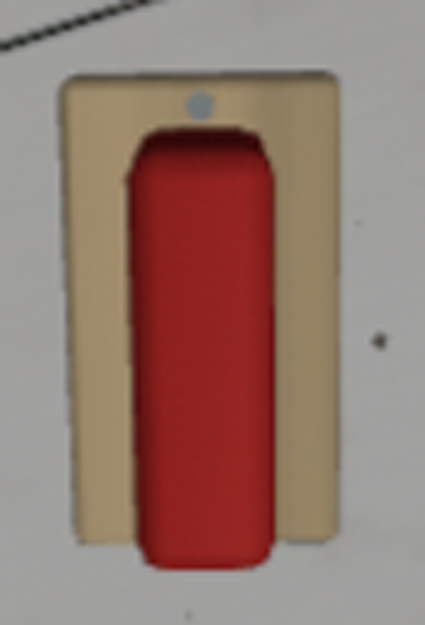

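```bash
python3 -c "
from h import *
plan([.5370,-.1437,.047],73.1)"
```

```text
t 3.35 at [ 0.536  -0.1422  0.252 ] shift cm [-0.11 -0.12 20.5 ] rot [ 0.02  0.06 -0.67]
```

```bash
python3 -m pendant '[{"tx":-0.1,"ty":-0.1,"tz":3,"rx":0,"ry":0,"rz":-0.7,"jaw":0.7},{"tx":-0.1,"ty":-0.1,"tz":6,"rx":0,"ry":0,"rz":-0.7,"jaw":0.7},{"tx":-0.1,"ty":-0.1,"tz":9,"rx":0,"ry":0,"rz":-0.7,"jaw":0.7},{"tx":-0.1,"ty":-0.1,"tz":11,"rx":0,"ry":0,"rz":-0.7,"jaw":0.7},{"tx":-0.1,"ty":-0.1,"tz":13,"rx":0,"ry":0,"rz":-0.7,"jaw":0.7},{"tx":-0.1,"ty":-0.1,"tz":13,"rx":0,"ry":0,"rz":-0.7,"jaw":0.7},{"tx":-0.1,"ty":-0.1,"tz":13,"rx":0,"ry":0,"rz":-0.7,"jaw":0.7}]'
python3 - <<'E'
from h import *
o=monitor.get_obs(); d=wristcam(o,optics.get_image("wrist"))
cv2.imwrite("pics/w3.png",d["frame"][:,:,::-1])
plan([.5370,-.1437,.047],73.1)
hsv=cv2.cvtColor(d["frame"],cv2.COLOR_RGB2HSV)
m=(((hsv[...,0]<8)|(hsv[...,0]>170))&(hsv[...,1]>150)).astype(np.uint8); m[:,:250]=0;m[:,400:]=0
c=max(cv2.findContours(m,0,2)[0],key=cv2.contourArea)
p=np.array([onz(d,*q[0],.0855)[:2] for q in c],np.float32)
print("grip top",cv2.boundingRect(c),cv2.minAreaRect(p*1000))
E
```

```text
t: 4.05
ee_pos: [0.5367, -0.1443, 0.1217]
tcp_rot: [-0.0, 0.147, 0.989, 0.0]
wrist_force: [-0.1, 0.0, 0.2]
width: 0.0596
t 4.1 at [ 0.5374 -0.1447  0.1224] shift cm [0.08 0.09 7.54] rot [-0.    0.1  -0.04]
grip top (299, 156, 49, 143) ((533.5210571289062, -142.793701171875), (26.316022872924805, 84.44619750976562), 73.31676483154297)
```

View pics/w3.png

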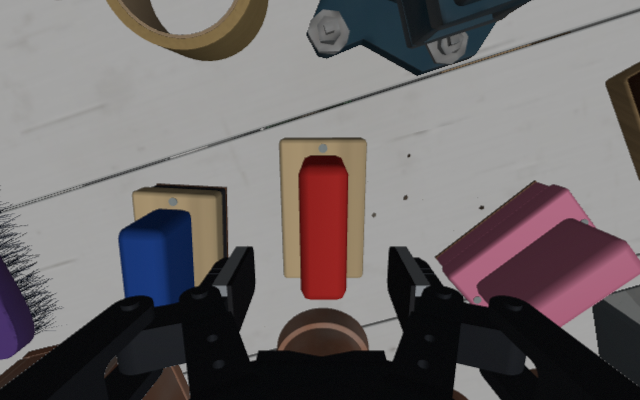

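The red grip (299–348, rows 156–299) is centred between the fingers at 254 and 388, and blue is clear of the left finger. Going down and closing.

```bash
python3 -m pendant '[{"tx":0,"ty":0,"tz":2,"rx":0,"ry":0,"rz":0,"jaw":0.7},{"tx":0,"ty":0,"tz":4,"rx":0,"ry":0,"rz":0,"jaw":0.7},{"tx":0,"ty":0,"tz":6,"rx":0,"ry":0,"rz":0,"jaw":0.7},{"tx":0,"ty":0,"tz":7,"rx":0,"ry":0,"rz":0,"jaw":0.7},{"tx":0,"ty":0,"tz":7.5,"rx":0,"ry":0,"rz":0,"jaw":0.7},{"tx":0,"ty":0,"tz":7.5,"rx":0,"ry":0,"rz":0,"jaw":0.7},{"tx":0,"ty":0,"tz":7.5,"rx":0,"ry":0,"rz":0,"jaw":0.4},{"tx":0,"ty":0,"tz":7.5,"rx":0,"ry":0,"rz":0,"jaw":0.2},{"tx":0,"ty":0,"tz":7.5,"rx":0,"ry":0,"rz":0,"jaw":0.1},{"tx":0,"ty":0,"tz":7.5,"rx":0,"ry":0,"rz":0,"jaw":0.1}]' 40 && python3 -m pendant '[{"tx":0,"ty":0,"tz":0,"rx":0,"ry":0,"rz":0,"jaw":0.1},{"tx":0,"ty":0,"tz":0,"rx":0,"ry":0,"rz":0,"jaw":0.1},{"tx":0,"ty":0,"tz":0,"rx":0,"ry":0,"rz":0,"jaw":0.1},{"tx":0,"ty":0,"tz":0,"rx":0,"ry":0,"rz":0,"jaw":0.1}]'
```

```text
t: 5.1
ee_pos: [0.5372, -0.1453, 0.0469]
tcp_rot: [0.001, 0.148, 0.989, -0.0]
wrist_force: [0.8, -0.0, 0.4]
width: 0.0275
t: 5.5
ee_pos: [0.5368, -0.1452, 0.0464]
tcp_rot: [0.0, 0.148, 0.989, -0.0]
wrist_force: [0.8, -0.2, 1.0]
width: 0.0275
```

```bash
python3 -m pendant '[{"tx":0,"ty":0,"tz":-1,"rx":0,"ry":0,"rz":0,"jaw":0.1},{"tx":0,"ty":0,"tz":-3,"rx":0,"ry":0,"rz":0,"jaw":0.1},{"tx":0,"ty":0,"tz":-6,"rx":0,"ry":0,"rz":0,"jaw":0.1},{"tx":0,"ty":0,"tz":-9,"rx":0,"ry":0,"rz":0,"jaw":0.1},{"tx":0,"ty":0,"tz":-12,"rx":0,"ry":0,"rz":0,"jaw":0.1},{"tx":0,"ty":0,"tz":-15,"rx":0,"ry":0,"rz":0,"jaw":0.1},{"tx":0,"ty":0,"tz":-17,"rx":0,"ry":0,"rz":0,"jaw":0.1},{"tx":0,"ty":0,"tz":-17,"rx":0,"ry":0,"rz":0,"jaw":0.1},{"tx":0,"ty":0,"tz":-17,"rx":0,"ry":0,"rz":0,"jaw":0.1},{"tx":0,"ty":0,"tz":-17,"rx":0,"ry":0,"rz":0,"jaw":0.1}]'
python3 - <<'E'
from h import *
o=monitor.get_obs(); d=optics.get_image("wrist"); s=optics.get_image("scene"); i=optics.get_image("side")
cv2.imwrite("pics/w4.png",d["frame"][:,:,::-1]); crop(s,250,100,200,150,4,"pics/s4.png"); crop(i,200,20,200,150,4,"pics/i4.png")
b=np.array([.5176,.2373]); u=np.array([np.cos(np.radians(104)),np.sin(np.radians(104))])
for x in(-.068,.095): print(b+u*x)
print(o["wrist_force"]); plan(list(b-u*.068)+[.216],14.0)
E
```

```text
t: 6.5
ee_pos: [0.535, -0.1445, 0.2147]
tcp_rot: [-0.002, 0.148, 0.989, 0.0]
wrist_force: [-0.5, -0.1, -1.9]
width: 0.0276
[0.53405069 0.17131989]
[0.49461742 0.32947809]
[-0.51945635 -0.13236981 -1.90510486]
t 6.65 at [ 0.5355 -0.1447  0.2147] shift cm [ 9.38 30.18 -0.09] rot [-0.09 -0.18 59.  ]
```

View pics/w4.png

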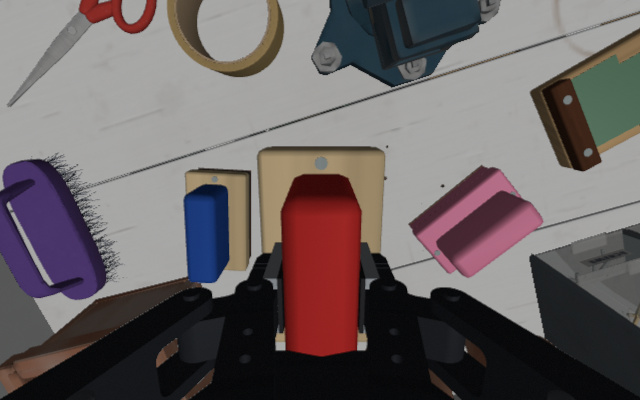

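View pics/s4.png

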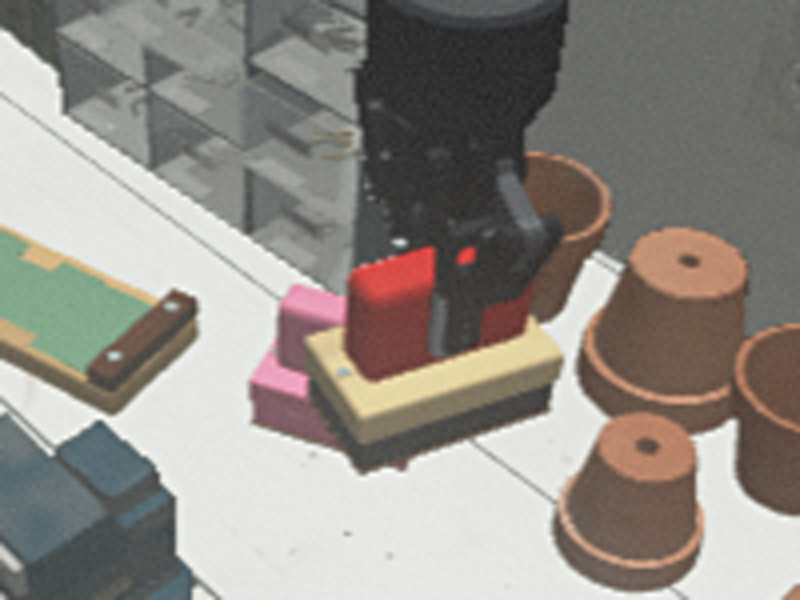

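View pics/i4.png

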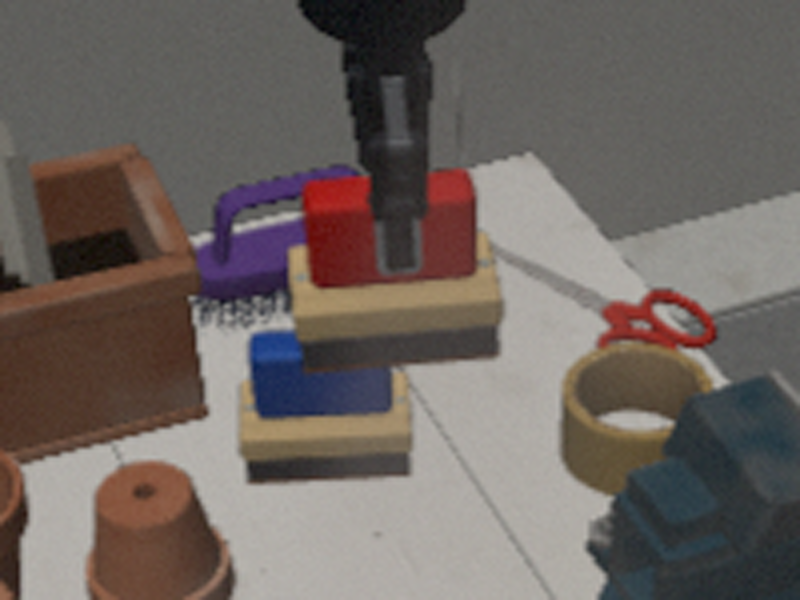

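The block is held level and near centre, foam free, and the blue block is unmoved. Carrying it over the stop end and turning it 59°.

```bash
python3 -m pendant '[{"tx":0.6,"ty":2,"tz":0,"rx":0,"ry":0,"rz":4,"jaw":0.1},{"tx":1.8,"ty":5.5,"tz":0,"rx":0,"ry":0,"rz":11,"jaw":0.1},{"tx":3.1,"ty":9.5,"tz":0,"rx":0,"ry":0,"rz":18.5,"jaw":0.1},{"tx":4.4,"ty":13.5,"tz":0,"rx":0,"ry":0,"rz":26,"jaw":0.1},{"tx":5.7,"ty":17.5,"tz":0,"rx":0,"ry":0,"rz":33.5,"jaw":0.1},{"tx":7,"ty":21.5,"tz":0,"rx":0,"ry":0,"rz":41,"jaw":0.1},{"tx":8.2,"ty":25.5,"tz":0,"rx":0,"ry":0,"rz":48.5,"jaw":0.1},{"tx":9.2,"ty":29,"tz":0,"rx":0,"ry":0,"rz":55,"jaw":0.1},{"tx":9.7,"ty":30.7,"tz":0,"rx":0,"ry":0,"rz":59,"jaw":0.1},{"tx":9.7,"ty":30.7,"tz":0,"rx":0,"ry":0,"rz":59,"jaw":0.1}]' && python3 -m pendant '[{"tx":0,"ty":0,"tz":0,"rx":0,"ry":0,"rz":0,"jaw":0.1},{"tx":0,"ty":0,"tz":0,"rx":0,"ry":0,"rz":0,"jaw":0.1},{"tx":0,"ty":0,"tz":0,"rx":0,"ry":0,"rz":0,"jaw":0.1}]'
python3 - <<'E'
from h import *
o=monitor.get_obs()
b=np.array([.5176,.2373]); u=np.array([np.cos(np.radians(104)),np.sin(np.radians(104))])
plan(list(b-u*.062)+[.0465+.0017+.020+.012],14.0)
s=optics.get_image("scene"); i=optics.get_image("side");d=optics.get_image("wrist")
cv2.imwrite("pics/w5.png",d["frame"][:,:,::-1]); crop(s,180,50,200,150,4,"pics/s5.png"); crop(i,250,120,200,150,4,"pics/i5.png")
E
```

```text
t: 7.65
ee_pos: [0.533, 0.1795, 0.2153]
tcp_rot: [-0.001, 0.614, 0.789, -0.0]
wrist_force: [-0.2, -0.2, -1.0]
width: 0.0278
t: 7.95
ee_pos: [0.5334, 0.1757, 0.2161]
tcp_rot: [-0.0, 0.616, 0.788, -0.0]
wrist_force: [0.1, 0.3, -0.8]
width: 0.0273
t 7.95 at [0.5334 0.1757 0.2161] shift cm [ 0.17 -0.04 13.59] rot [-0.04  0.02 -0.06]
```

View pics/w5.png

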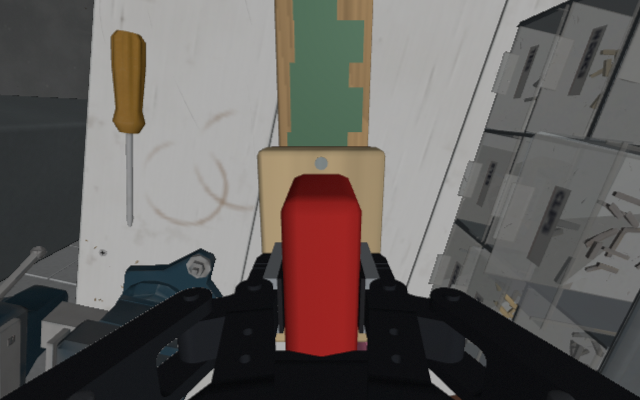

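View pics/s5.png

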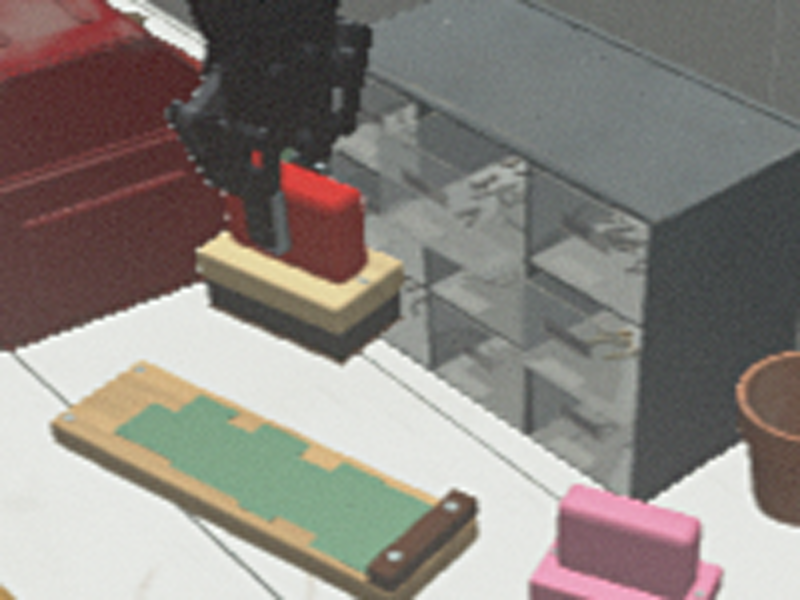

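The board runs straight up in the wrist view (columns 277–370, middle 323) and the block is centred on it (258–384, middle 321), so alignment is good. Lowering to about 12 mm above.

```bash
python3 -m pendant '[{"tx":0.2,"ty":0,"tz":2,"rx":0,"ry":0,"rz":0,"jaw":0.1},{"tx":0.2,"ty":0,"tz":5,"rx":0,"ry":0,"rz":0,"jaw":0.1},{"tx":0.2,"ty":0,"tz":8,"rx":0,"ry":0,"rz":0,"jaw":0.1},{"tx":0.2,"ty":0,"tz":11,"rx":0,"ry":0,"rz":0,"jaw":0.1},{"tx":0.2,"ty":0,"tz":12.5,"rx":0,"ry":0,"rz":0,"jaw":0.1},{"tx":0.2,"ty":0,"tz":13.5,"rx":0,"ry":0,"rz":0,"jaw":0.1},{"tx":0.2,"ty":0,"tz":13.5,"rx":0,"ry":0,"rz":0,"jaw":0.1},{"tx":0.2,"ty":0,"tz":13.5,"rx":0,"ry":0,"rz":0,"jaw":0.1},{"tx":0.2,"ty":0,"tz":13.5,"rx":0,"ry":0,"rz":0,"jaw":0.1}]'
python3 - <<'E'
from h import *
o=monitor.get_obs()
b=np.array([.5176,.2373]); u=np.array([np.cos(np.radians(104)),np.sin(np.radians(104))])
plan(list(b-u*.062)+[.0465+.0017+.020-.006],14.0); print(o["wrist_force"],o["moment"])
s=optics.get_image("scene"); i=optics.get_image("side")
crop(s,190,110,130,95,6,"pics/s6.png"); crop(i,300,150,130,110,6,"pics/i6.png")
E
```

```text
t: 9.0
ee_pos: [0.5341, 0.1791, 0.0825]
tcp_rot: [0.001, 0.616, 0.788, 0.001]
wrist_force: [-0.4, -0.2, -1.0]
width: 0.0275
t 9.0 at [0.5341 0.1791 0.0825] shift cm [-0.15 -0.2   2.03] rot [ 0.15 -0.   -0.01]
[-0.39210455 -0.15923447 -1.02973354] [-0.00703674  0.00627821 -0.00565714]
```

View pics/i6.png

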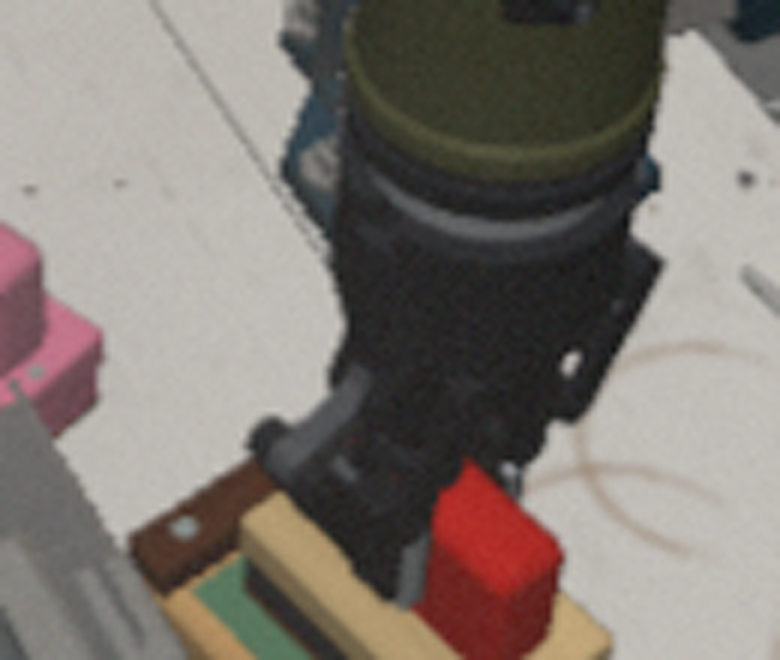

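View pics/s6.png

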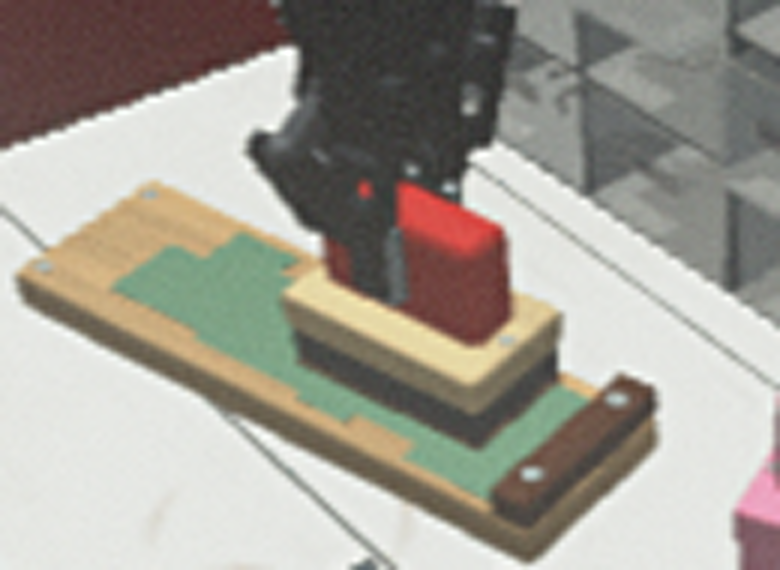

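Sole is about 14 mm above the green paint with clear room to the stop. Lowering with a force check.

```bash
python3 -m pendant '[{"tx":-0.1,"ty":-0.1,"tz":0.5,"rx":0,"ry":0,"rz":0,"jaw":0.1},{"tx":-0.1,"ty":-0.1,"tz":1,"rx":0,"ry":0,"rz":0,"jaw":0.1},{"tx":-0.1,"ty":-0.1,"tz":1.4,"rx":0,"ry":0,"rz":0,"jaw":0.1},{"tx":-0.1,"ty":-0.1,"tz":1.7,"rx":0,"ry":0,"rz":0,"jaw":0.1},{"tx":-0.1,"ty":-0.1,"tz":1.7,"rx":0,"ry":0,"rz":0,"jaw":0.1},{"tx":-0.1,"ty":-0.1,"tz":1.7,"rx":0,"ry":0,"rz":0,"jaw":0.1}]'; python3 -m pendant '[{"tx":0,"ty":0,"tz":0,"rx":0,"ry":0,"rz":0,"jaw":0.1}]';python3 -m pendant '[{"tx":0,"ty":0,"tz":0,"rx":0,"ry":0,"rz":0,"jaw":0.1}]'
```

```text
t: 9.7
ee_pos: [0.5321, 0.1776, 0.0644]
tcp_rot: [-0.0, 0.616, 0.788, -0.0]
wrist_force: [-1.2, -0.5, 2.2]
width: 0.0274
t: 9.8
ee_pos: [0.5321, 0.1776, 0.0645]
tcp_rot: [-0.0, 0.616, 0.788, -0.0]
wrist_force: [-1.8, -0.6, 2.9]
width: 0.0277
t: 9.9
ee_pos: [0.5321, 0.1776, 0.0645]
tcp_rot: [-0.0, 0.616, 0.788, -0.0]
wrist_force: [-0.8, -1.1, 2.9]
width: 0.0271
```

```bash
python3 -m pendant '[{"tx":0,"ty":0,"tz":0.15,"rx":0,"ry":0,"rz":0,"jaw":0.1},{"tx":0,"ty":0,"tz":0.15,"rx":0,"ry":0,"rz":0,"jaw":0.1},{"tx":0,"ty":0,"tz":0.15,"rx":0,"ry":0,"rz":0,"jaw":0.1},{"tx":0,"ty":0,"tz":0.15,"rx":0,"ry":0,"rz":0,"jaw":0.1}]'; python3 -m pendant '[{"tx":0,"ty":0,"tz":0,"rx":0,"ry":0,"rz":0,"jaw":0.1}]'
python3 - <<'E'
from h import *
o=monitor.get_obs(); print(o["wrist_force"],o["moment"])
b=np.array([.5176,.2373]); u=np.array([np.cos(np.radians(104)),np.sin(np.radians(104))])
plan(list(b+u*.100)+[.0622],14.0)
s=optics.get_image("scene"); crop(s,190,110,130,95,6,"pics/s7.png")
E
```

```text
t: 10.3
ee_pos: [0.5323, 0.1776, 0.0629]
tcp_rot: [0.0, 0.616, 0.788, -0.0]
wrist_force: [-0.7, -1.0, 4.1]
width: 0.0275
t: 10.4
ee_pos: [0.5322, 0.1776, 0.0629]
tcp_rot: [-0.0, 0.616, 0.788, -0.0]
wrist_force: [-1.3, 0.2, 4.1]
width: 0.0277
[-1.25559418  0.16891107  4.1192153 ] [-0.1560148   0.32804945  0.00095105]
t 10.4 at [0.5322 0.1776 0.0629] shift cm [16.14  0.03  0.06] rot [-0.01  0.    0.  ]
```

View pics/s7.png

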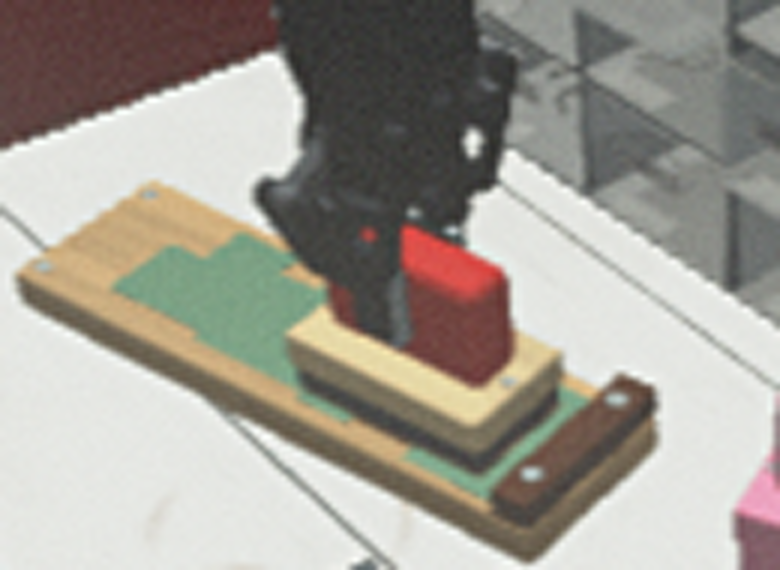

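The foam is clearly squeezed: about 5.3 N including the block's weight, so about 6 mm. The block is next to the stop and square. Starting the slide.

```bash
python3 -m pendant '[{"tx":0.4,"ty":0,"tz":0,"rx":0,"ry":0,"rz":0,"jaw":0.1},{"tx":1.2,"ty":0,"tz":0,"rx":0,"ry":0,"rz":0,"jaw":0.1},{"tx":2,"ty":0,"tz":0,"rx":0,"ry":0,"rz":0,"jaw":0.1},{"tx":2.8,"ty":0,"tz":0,"rx":0,"ry":0,"rz":0,"jaw":0.1}]'
python3 - <<'E'
from h import *
o=monitor.get_obs(); print(o["wrist_force"],o["moment"])
b=np.array([.5176,.2373]); u=np.array([np.cos(np.radians(104)),np.sin(np.radians(104))])
plan(list(b+u*.100)+[.0625],14.0)
E
```

```text
t: 10.85
ee_pos: [0.5259, 0.2057, 0.063]
tcp_rot: [0.0, 0.616, 0.788, 0.0]
wrist_force: [1.0, -2.5, 2.9]
width: 0.0274
[ 0.97335013 -2.53896177  2.91813552] [-0.50253468 -0.11656235  0.00825389]
t 10.85 at [0.5259 0.2057 0.063 ] shift cm [13.27 -0.03  0.05] rot [0.06 0.01 0.01]
```

```bash
python3 -m pendant '[{"tx":0.8,"ty":0,"tz":0.05,"rx":0,"ry":0,"rz":0,"jaw":0.1},{"tx":1.6,"ty":0,"tz":0.05,"rx":0,"ry":0,"rz":0,"jaw":0.1},{"tx":2.4,"ty":0,"tz":0.05,"rx":0,"ry":0,"rz":0,"jaw":0.1},{"tx":3.2,"ty":0,"tz":0.05,"rx":0,"ry":0,"rz":0,"jaw":0.1},{"tx":4,"ty":0,"tz":0.05,"rx":0,"ry":0,"rz":0,"jaw":0.1},{"tx":4.8,"ty":0,"tz":0.05,"rx":0,"ry":0,"rz":0,"jaw":0.1}]'
python3 - <<'E'
from h import *
o=monitor.get_obs(); print(o["wrist_force"],o["moment"])
b=np.array([.5176,.2373]); u=np.array([np.cos(np.radians(104)),np.sin(np.radians(104))])
plan(list(b+u*.100)+[.0625],14.0)
E
```

```text
t: 11.45
ee_pos: [0.5137, 0.2521, 0.0623]
tcp_rot: [0.0, 0.616, 0.788, -0.0]
wrist_force: [1.2, -3.3, 4.0]
width: 0.028
[ 1.16146036 -3.33092728  3.99910923] [-0.56317455 -0.11399925  0.00180921]
t 11.45 at [0.5137 0.2521 0.0623] shift cm [ 8.47  0.03 -0.02] rot [-0.    0.    0.01]
```

```bash
python3 -m pendant '[{"tx":0.8,"ty":0,"tz":0,"rx":0,"ry":0,"rz":0,"jaw":0.1},{"tx":1.6,"ty":0,"tz":0,"rx":0,"ry":0,"rz":0,"jaw":0.1},{"tx":2.4,"ty":0,"tz":0,"rx":0,"ry":0,"rz":0,"jaw":0.1},{"tx":3.2,"ty":0,"tz":0,"rx":0,"ry":0,"rz":0,"jaw":0.1},{"tx":4,"ty":0,"tz":0,"rx":0,"ry":0,"rz":0,"jaw":0.1},{"tx":4.8,"ty":0,"tz":0,"rx":0,"ry":0,"rz":0,"jaw":0.1},{"tx":5.6,"ty":0,"tz":0,"rx":0,"ry":0,"rz":0,"jaw":0.1}]'
python3 - <<'E'
from h import *
o=monitor.get_obs(); print(o["wrist_force"],o["moment"])
b=np.array([.5176,.2373]); u=np.array([np.cos(np.radians(104)),np.sin(np.radians(104))])
plan(list(b+u*.100)+[.0625],14.0)
E
python3 -m pendant '[{"tx":0.8,"ty":0,"tz":0,"rx":0,"ry":0,"rz":0,"jaw":0.1},{"tx":1.6,"ty":0,"tz":0,"rx":0,"ry":0,"rz":0,"jaw":0.1},{"tx":2.4,"ty":0,"tz":0,"rx":0,"ry":0,"rz":0,"jaw":0.1},{"tx":2.9,"ty":0,"tz":0,"rx":0,"ry":0,"rz":0,"jaw":0.1},{"tx":2.9,"ty":0,"tz":0,"rx":0,"ry":0,"rz":0,"jaw":0.1},{"tx":2.9,"ty":0,"tz":0,"rx":0,"ry":0,"rz":0,"jaw":0.1},{"tx":2.9,"ty":0,"tz":0,"rx":0,"ry":0,"rz":0,"jaw":0.1}]'
python3 - <<'E'
from h import *
o=monitor.get_obs(); print(o["wrist_force"],o["moment"])
b=np.array([.5176,.2373]); u=np.array([np.cos(np.radians(104)),np.sin(np.radians(104))])
plan(list(b+u*.100)+[.0625],14.0)
s=optics.get_image("scene"); crop(s,180,90,130,95,6,"pics/s8.png")
s=optics.get_image("side"); crop(s,320,210,170,150,4.5,"pics/i8.png")
E
```

```text
t: 12.15
ee_pos: [0.5001, 0.3063, 0.0623]
tcp_rot: [-0.0, 0.616, 0.788, -0.0]
wrist_force: [0.4, -2.4, 3.7]
width: 0.0278
[ 0.41559159 -2.35318396  3.70358026] [-0.53615726 -0.14500334  0.01205144]
t 12.15 at [0.5001 0.3063 0.0623] shift cm [ 2.88  0.02 -0.02] rot [-0.01  0.   -0.  ]
t: 12.85
ee_pos: [0.4932, 0.3347, 0.0624]
tcp_rot: [-0.001, 0.616, 0.788, 0.001]
wrist_force: [-1.7, 1.4, 4.2]
width: 0.0279
[-1.67810908  1.40857404  4.21554823] [0.32236749 0.17400837 0.00258826]
t 12.85 at [0.4932 0.3347 0.0624] shift cm [-0.04  0.01 -0.01] rot [ 0.02 -0.09 -0.03]
```

View pics/s8.png

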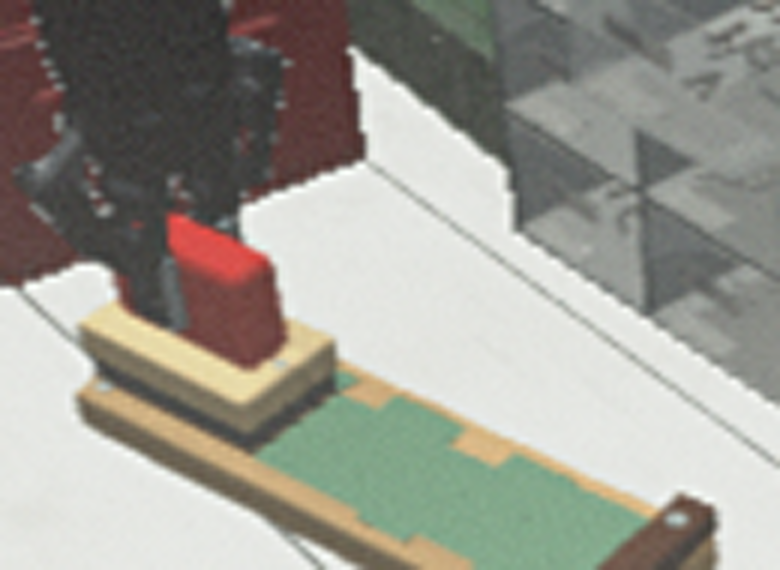

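View pics/i8.png

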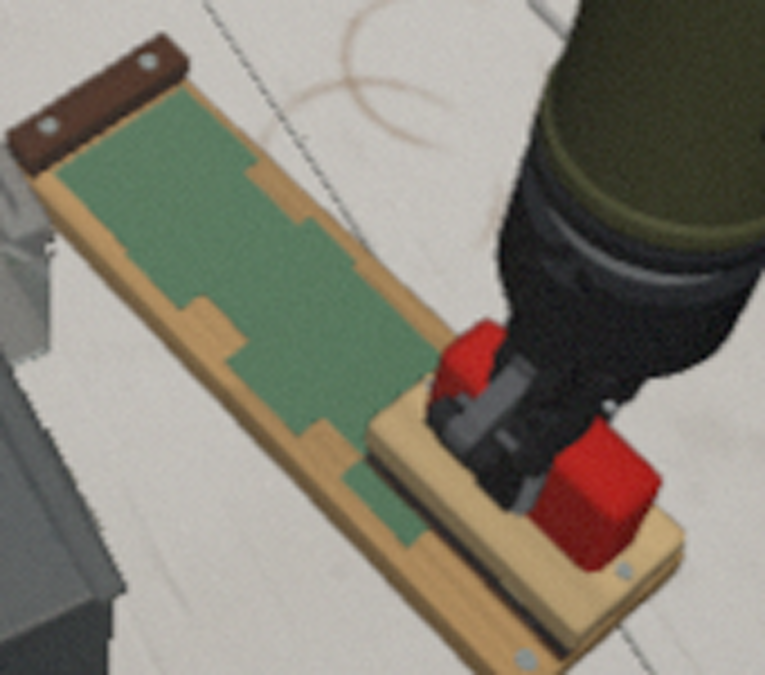

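The block is at the open end, square, foam still squeezed (about 5.4 N). Relieving the pressure, then opening.

```bash
python3 -m pendant '[{"tx":0,"ty":0,"tz":-0.15,"rx":0,"ry":0,"rz":0,"jaw":0.1},{"tx":0,"ty":0,"tz":-0.3,"rx":0,"ry":0,"rz":0,"jaw":0.1},{"tx":0,"ty":0,"tz":-0.4,"rx":0,"ry":0,"rz":0,"jaw":0.1},{"tx":0,"ty":0,"tz":-0.4,"rx":0,"ry":0,"rz":0,"jaw":0.1},{"tx":0,"ty":0,"tz":-0.4,"rx":0,"ry":0,"rz":0,"jaw":0.1}]' && python3 -m pendant '[{"tx":0,"ty":0,"tz":0,"rx":0,"ry":0,"rz":0,"jaw":0.35},{"tx":0,"ty":0,"tz":0,"rx":0,"ry":0,"rz":0,"jaw":0.4},{"tx":0,"ty":0,"tz":0,"rx":0,"ry":0,"rz":0,"jaw":0.5},{"tx":0,"ty":0,"tz":0,"rx":0,"ry":0,"rz":0,"jaw":0.6},{"tx":0,"ty":0,"tz":0,"rx":0,"ry":0,"rz":0,"jaw":0.6},{"tx":0,"ty":0,"tz":0,"rx":0,"ry":0,"rz":0,"jaw":0.6}]'
python3 - <<'E'
from h import *
o=monitor.get_obs(); print(o["wrist_force"])
d=optics.get_image("wrist");cv2.imwrite("pics/w9.png",d["frame"][:,:,::-1])
E
```

```text
t: 13.45
ee_pos: [0.4934, 0.3335, 0.0661]
tcp_rot: [0.0, 0.616, 0.788, -0.0]
wrist_force: [1.4, 1.2, 1.2]
width: 0.0275
t: 14.05
ee_pos: [0.4933, 0.3339, 0.0663]
tcp_rot: [-0.0, 0.616, 0.788, -0.0]
wrist_force: [-0.3, 1.4, -0.2]
width: 0.0509
[-0.28828273  1.41997173 -0.22681983]
```

View pics/w9.png

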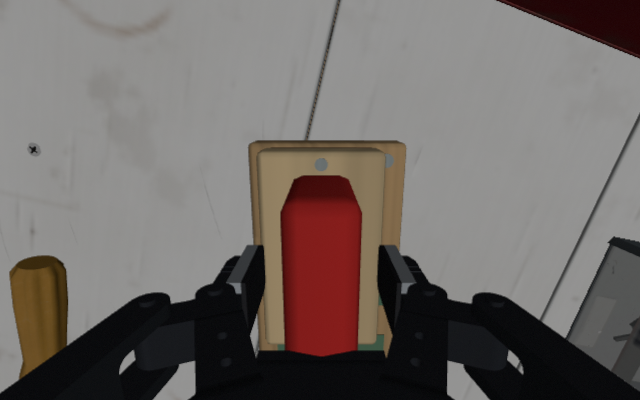

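The fingers are clear of the grip on both sides. The block sits lengthwise, about 4 mm off the middle line, its end just inside the board's end. Backing straight up.

```bash
python3 -m pendant '[{"tx":0,"ty":0,"tz":-0.5,"rx":0,"ry":0,"rz":0,"jaw":0.6},{"tx":0,"ty":0,"tz":-2,"rx":0,"ry":0,"rz":0,"jaw":0.6},{"tx":0,"ty":0,"tz":-4,"rx":0,"ry":0,"rz":0,"jaw":0.6},{"tx":0,"ty":0,"tz":-7,"rx":0,"ry":0,"rz":0,"jaw":0.6},{"tx":0,"ty":0,"tz":-10,"rx":0,"ry":0,"rz":0,"jaw":0.6},{"tx":0,"ty":0,"tz":-13,"rx":0,"ry":0,"rz":0,"jaw":0.6},{"tx":0,"ty":0,"tz":-16,"rx":0,"ry":0,"rz":0,"jaw":0.6},{"tx":0,"ty":0,"tz":-18,"rx":0,"ry":0,"rz":0,"jaw":0.6},{"tx":0,"ty":0,"tz":-18,"rx":0,"ry":0,"rz":0,"jaw":0.6},{"tx":0,"ty":0,"tz":-18,"rx":0,"ry":0,"rz":0,"jaw":0.6}]'
python3 - <<'E'
from h import *
o=monitor.get_obs(); print(o["wrist_force"])
d=wristcam(o,optics.get_image("wrist"));cv2.imwrite("pics/w10.png",d["frame"][:,:,::-1])
hsv=cv2.cvtColor(d["frame"],cv2.COLOR_RGB2HSV)
m=(((hsv[...,0]<8)|(hsv[...,0]>170))&(hsv[...,1]>150)).astype(np.uint8); m[:100]=0;m[:,:250]=0;m[:,400:]=0
c=max(cv2.findContours(m,0,2)[0],key=cv2.contourArea)
p=np.array([onz(d,*q[0],.1055)[:2] for q in c],np.float32)
r=cv2.minAreaRect(p*1000); print(r)
b=np.array([.5176,.2373]); a=np.radians(104);u=np.array([np.cos(a),np.sin(a)]);v=np.array([-u[1],u[0]])
e=np.array(r[0])/1000-b; print("board xy",e@u,e@v)
s=optics.get_image("scene"); cv2.imwrite("pics/s10.png",s["frame"][:,:,::-1])
i=optics.get_image("side"); cv2.imwrite("pics/i10.png",i["frame"][:,:,::-1])
E
```

```text
t: 15.1
ee_pos: [0.4932, 0.3339, 0.2466]
tcp_rot: [0.0, 0.616, 0.788, 0.0]
wrist_force: [-0.5, -0.2, -0.5]
width: 0.0514
[-0.53278241 -0.21669021 -0.52064308]
((491.1169128417969, 334.2978820800781), (26.418975830078125, 82.46912384033203), 14.12621784210205)
board xy 0.10052346908676654 0.0022305147862336323
```

View pics/w10.png

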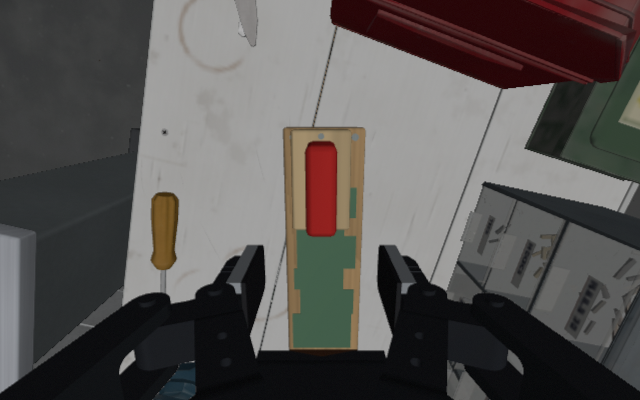

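View pics/s10.png

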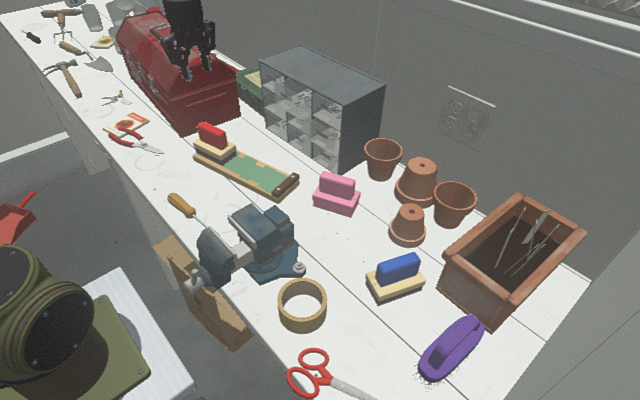

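View pics/i10.png

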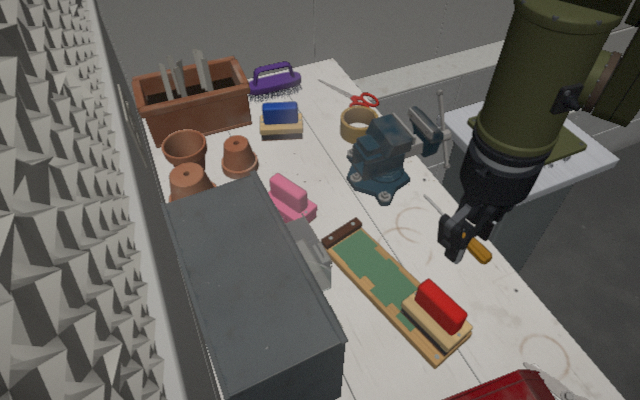

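The red block stands upright on the open end (wrist (320,185), side (437,312)), at board x about 100 mm, y about 2 mm, square. The robot is clear of everything. Blue (scene (396,272), side (281,118)) and pink are where they were. Handing in.

```bash
python3 -c "
from station import ctrl
print(ctrl.sign_off())"
```

```text
the job is handed in; nothing more can be done
None
```

I took the red-grip block and set it lengthwise on the board next to the stop. I pressed it there at about 5 N, which squeezes the foam roughly 5–6 mm. I then slid it straight to the open end, with readings at about 4 to 5.4 N along the way, released it and backed straight up. The job was handed in at about 15 s on the robot's clock.

- **Last checks:** the block stands upright at board x ≈ +100 mm, y ≈ 2 mm, within about 1° of lengthwise. The gripper is clear of everything, and the blue and pink blocks look unmoved.
- **Disagreements:** the scene and side cameras differed by about 4–9 mm in y at the start, so I used wrist-camera positions instead. A later wrist picture by eye put the block about 4 mm off the middle line, against the measured 2 mm. Both are within tolerance.
- **Not measured directly:** the foam squeeze is inferred from the wrist force and tool height. The force dipped to about 4 N at the start of the slide, so I pressed 0.5 mm deeper.
- **Refused call:** the first move was refused because its rows left out some keys. Nothing moved, and I sent it again.

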